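# Load the last two dye bottles into the sloping case and shut it

## Robot

A 6-joint arm with a two-finger parallel gripper is mounted at the origin on a cart in front of the work surface, level with it; the furniture and walls round the work are solid. World frame = base frame: x ahead of the robot, y to its left, z up, the work surface at z = 0. Lengths are in mm, angles in rad, forces in N, time in s.
With the tool pointing down it reaches from about 350 to 725 mm from the base axis. Payload 4.3 kg.
Tool frame: the origin (TCP) lies between the finger pads; the fingertips stand 11 mm ahead of it and the grasp point (between the pads) lies 8 mm behind it; z points along the fingers, y is the line along which they close (so a half turn about z gives the same grasp; the last joint's range is limited). The gripper opens to 85 mm and grips with 20 to 120 N. Pads are 22 mm wide; open, the fingers measure 114 mm over their backs; the gripper's body (76 mm by 85 mm) begins 54 mm behind the grasp point. The pads swing forward as they close: fully open they stand 13 mm farther back than shut.
Start: joints at [-1.327, 0.377, 0.081, 1.274, 0, 1.46], TCP at [199.23, -539.419, 242.329] pointing down, gripper open.
Joint ranges: [-2.72, 2.72], [-0.84, 1.66], [-1.02, 1.22], [-1.77, 2.12], [-1.37, 1.28], [-3.14, 3.14]. Speed limits (rad/s): [2.57, 2.57, 3.14, 3.14, 3.14, 3.14].

## Interface

Orientations are given as a 3x3 rotation matrix whose columns are the frame's x, y, z axes.
In Python, from cell import ctrl gives the robot as it stands.
- The arm moves only by the shell command python3 -m inch 'ROWS' [FORCE]. ROWS is JSON, a list that holds one entry, the list of rows, each a list of 7 numbers: the shift along the tool's x, y, z each as a share of 0.5 m, from -1 to 1, then the turn, a rotation vector about the tool's x, y, z each as a share of 0.15 rad, from -1 to 1, then the opening, from -1 (shut) to 1 (fully open). In form: [[[dx, dy, dz, rx, ry, rz, jaw], ...]]. A call has exactly 5 rows; each row shifts and turns the commanded pose from where the row before left it, along the tool's axes as they then stand; what a row does not reach is not made up. A row lasts 1/8 s, in which the tool goes at most 62.5 mm and 10.7 degrees, less where a joint would pass 70% of its speed; a pose out of reach is approached as far as the arm can. A call with a number of a shift or a turn outside -1 to 1 is refused whole. A call with a gripper value outside its range is refused whole. The fingers move at their own pace and stop on an object; FORCE is the grip in N (left out, the last holds). Time passes only in rows, so rows that do not move let the fingers close, or fill a call up. It gives the time, the measured TCP pose, the force, the opening and the grip force at its end, in the units of the state.
- ctrl.observe(): the state, without advancing time (a new reading comes with each control period).
- ctrl.grab_frame(name): name is "scene" or "top" or "wrist"; returns a dict with "pixels" (400x640x3 uint8, blue, green, red), "range_z" (400x640 float32, mm along the optical axis (not along the pixel's ray), 0 where there is no reading), "intrinsics" (3x3 intrinsics, pixels), "rvec" (rotation vector, rad) and "tvec" (3), from world to camera coordinates, as OpenCV has them. Camera axes: x right, y down, z forward; pixel columns grow to the right and rows downward; lengths in mm; the calibration is good to about 2 mm. The wrist camera is an equidistant fisheye: a pixel r from the principal point sees the ray r / f radians off the axis. A picture is of the moment at which its call begins.
- ctrl.sign_off(): hands the job in; it is judged then, once.
The state is a dict: "time_s": time; "joint_pos": joint angles; "joint_vel": joint speeds; "effort": joint torques, N m; "tcp_pos": TCP position; "tool_rot": TCP orientation; "wrist_force": force on the tool from outside, world axes, zero at the start; "torque": the same for the moment, N m; "grip_width": finger opening in mm; "gripper_force": force on a finger pad.
Only numpy, scipy, OpenCV 4.12 (cv2) and the standard library are available. Lean on these libraries where they do the work, as an engineer would, in place of code of your own. Each camera call takes 0.05 s, during which the arm holds its last target. There are 200 camera calls.

## Task

Two bottles of wood dye are still standing on the bench: put them into the two free cells of the bottle case on the sloping stand, one in each cell, pushed in line with the cell until it stands fully down on the cork pad; lower them in rather than dropping them, and do not knock a bottle over. Then swing the case's lid fully shut over all six bottles. Leave the four bottles already in the case and the other things on the bench where they are.

Things in the scene. Friction and masses are not known exactly. Their poses are not given: they have to be found in the camera images.
- bottle_a: small brown bottle of wood dye, 112 mm high: round body 48 mm diameter up to 70 mm, shoulder (30 mm diameter) up to 84 mm, black screw cap 28 mm diameter from 84 to 112 mm, white label with a coloured band; origin at the centre of its underside, z towards the cap; 0.16 kg; ochre band; at the start it stands loose on the bench
- bottle_b: small brown bottle of wood dye, 112 mm high: round body 48 mm diameter up to 70 mm, shoulder (30 mm diameter) up to 84 mm, black screw cap 28 mm diameter from 84 to 112 mm, white label with a coloured band; origin at the centre of its underside, z towards the cap; 0.16 kg; dark brown band; at the start it stands loose on the bench
- pad_front: round cork pad, 44 mm diameter, 2 mm thick, fixed on the floor of the free cell in the front (lower, nearer the robot) row of the case (which of the three cells of the row changes); origin at the centre of its underside = centre of the cell's floor; z along the cell's axis, 0.49 rad from vertical; x up the slope, away from the robot
- pad_back: round cork pad, 44 mm diameter, 2 mm thick, fixed on the floor of the free cell in the back (upper, hinge-side) row of the case (which of the three cells of the row changes); origin at the centre of its underside = centre of the cell's floor; z along the cell's axis, 0.49 rad from vertical; x up the slope, away from the robot
- case: open bottle case of pale wood with brass corners, fixed on a plywood stand that slopes 0.49 rad down towards the robot; outside 134 (x) x 196 (y) x 80 mm (z), walls 8 mm thick. Origin at the centre of its underside; x points up the slope away from the robot, y across, z out of the open top
- case_floor (a point): centre of the case's inner floor, 8 mm above its underside. 2 x 3 cells, each 56 x 56 mm, 62 mm apart, centred at x = -31 and +31, y = -62, 0, +62 mm in the case frame; partitions between cells 6 mm thick, 58 mm high above the floor. A seated bottle reaches to z = 120 to 122 mm in the case frame, its cap stands free above the walls
- case_hinge (a point): middle of the lid's hinge line, at the upper rear rim of the case (case frame x = 70, y = 0, z = 80 mm); the hinge runs along the case's y
- lid (a joint): angle of the lid (rad): 0 = shut; it grows as the lid opens up and away from the robot, up to 2.3. The hinge is stiff: the lid stays where it is left; about 4 N at its front edge moves it
- lid_edge (a point): middle of the outer front top edge of the lid. The lid is a wooden hood open below, 134 x 196 mm, 52 mm deep, walls 6 mm; shut, this point is at x = -67, y = 0, z = 132 mm in the case frame. Standing open, its outer face looks away from the robot
- stored_1: small brown bottle of wood dye, 112 mm high: round body 48 mm diameter up to 70 mm, shoulder (30 mm diameter) up to 84 mm, black screw cap 28 mm diameter from 84 to 112 mm, white label with a coloured band; origin at the centre of its underside, z towards the cap; 0.16 kg; already standing in a cell of the case; leave it there
- stored_2: small brown bottle of wood dye, 112 mm high: round body 48 mm diameter up to 70 mm, shoulder (30 mm diameter) up to 84 mm, black screw cap 28 mm diameter from 84 to 112 mm, white label with a coloured band; origin at the centre of its underside, z towards the cap; 0.16 kg; already standing in a cell of the case; leave it there
- stored_3: small brown bottle of wood dye, 112 mm high: round body 48 mm diameter up to 70 mm, shoulder (30 mm diameter) up to 84 mm, black screw cap 28 mm diameter from 84 to 112 mm, white label with a coloured band; origin at the centre of its underside, z towards the cap; 0.16 kg; already standing in a cell of the case; leave it there
- stored_4: small brown bottle of wood dye, 112 mm high: round body 48 mm diameter up to 70 mm, shoulder (30 mm diameter) up to 84 mm, black screw cap 28 mm diameter from 84 to 112 mm, white label with a coloured band; origin at the centre of its underside, z towards the cap; 0.16 kg; already standing in a cell of the case; leave it there
- brush: paint brush 41 x 202 x 16 mm lying on the bench, leave alone; origin at the centre of its underside, its length along y
- offcut: small brown wooden offcut 46 x 53 x 22 mm lying on the bench, leave alone; origin at the centre of its underside

How it is judged (in metres and radians):
On the way:
1. both bottles stand fully down in the two free cells, one in each, let go, with the lid still open ((((distance between bottle_a and pad_front below 0.012 m and angle between the z axis of bottle_a and the z axis of pad_front, either way round below 0.15 rad) and (distance between bottle_b and pad_back below 0.012 m and angle between the z axis of bottle_b and the z axis of pad_back, either way round below 0.15 rad)) or ((distance between bottle_a and pad_back below 0.012 m and angle between the z axis of bottle_a and the z axis of pad_back, either way round below 0.15 rad) and (distance between bottle_b and pad_front below 0.012 m and angle between the z axis of bottle_b and the z axis of pad_front, either way round below 0.15 rad))) and contact force between the fingers and bottle_a below 0.1 N and contact force between the fingers and bottle_b below 0.1 N and value of joint lid above 1 rad), for 0.2 s.
At the end, for the whole second after the job is handed in: One of the two bottles stands in each free cell: the centre of its underside is within 12 mm of the centre of the cell's floor (so it is fully down), it is in line with the cell within 0.15 rad, let go and at rest (under 0.03 m/s); the lid is shut to within 0.05 rad ((((distance between bottle_a and pad_front below 0.012 m and angle between the z axis of bottle_a and the z axis of pad_front, either way round below 0.15 rad) and (distance between bottle_b and pad_back below 0.012 m and angle between the z axis of bottle_b and the z axis of pad_back, either way round below 0.15 rad)) or ((distance between bottle_a and pad_back below 0.012 m and angle between the z axis of bottle_a and the z axis of pad_back, either way round below 0.15 rad) and (distance between bottle_b and pad_front below 0.012 m and angle between the z axis of bottle_b and the z axis of pad_front, either way round below 0.15 rad))) and linear speed of each of bottle_a, bottle_b below 0.03 m/s and contact force between the fingers and bottle_a below 0.1 N and contact force between the fingers and bottle_b below 0.1 N and value of joint lid below 0.05 rad); the robot touches nothing.
It fails at once if a bottle is dropped into the case (falls faster than 0.5 m/s inside or just above it with no finger on it) ((contact force between the fingers and bottle_a below 0.1 N and linear speed of bottle_a above 0.5 m/s and x of bottle_a in the frame of case between -0.09 and 0.09 m and y of bottle_a in the frame of case between -0.12 and 0.12 m and z of bottle_a in the frame of case below 0.25 m) or (contact force between the fingers and bottle_b below 0.1 N and linear speed of bottle_b above 0.5 m/s and x of bottle_b in the frame of case between -0.09 and 0.09 m and y of bottle_b in the frame of case between -0.12 and 0.12 m and z of bottle_b in the frame of case below 0.25 m)).
It fails at once if one of the two bottles is knocked over (tilted more than 1.1 rad) (angle between any of bottle_a, bottle_b's own z axis and vertical above 1.1 rad).
It fails at once if a bottle that was already in the case is moved more than 25 mm (distance of any of stored_1, stored_2, stored_3, stored_4 from where it was at the start of the episode above 0.025 m).
It fails at once if the paint brush or the wooden offcut is moved more than 30 mm (distance of any of brush, offcut from where it was at the start of the episode above 0.03 m).
It also fails if it takes over 69 s, if anything falls off the work surface, if the arm or the gripper's body presses on something with over 40 N, if the wrist force passes 120 N, or if a joint passes its speed limit or range.

## Working session

There is one attempt and no reset: what is moved stays moved. The work goes in short steps, Python scripts to look and compute and a shell command to move; the robot and the scene stay as the last step left them, time stands still between calls to the robot, and variables do not carry over. Pictures are saved under pics/ and viewed, at most 10 in all, crops included, and the job is handed in when it is done.

```bash
ls; mkdir -p pics; cat > h.py <<'E'
import numpy as np, cv2
from cell import ctrl
def grab(n):
    f=ctrl.grab_frame(n); R=cv2.Rodrigues(np.array(f['rvec'],float))[0]; t=np.array(f['tvec'],float).ravel()
    return f['pixels'],f['range_z'],np.array(f['intrinsics']),R,t
def cloud(n,d=None):
    im,z,K,R,t=d or grab(n)
    v,u=np.mgrid[0:400,0:640]
    P=np.stack([(u-K[0,2])/K[0,0]*z,(v-K[1,2])/K[1,1]*z,z],-1)
    return im,(P-t)@R,z>0
E
python3 - <<'E'
from h import *
for n in('scene','top'):
    d=grab(n); cv2.imwrite(f'pics/{n}0.png',d[0]); print(n,d[2].round(1).tolist(),(-d[3].T@d[4]).round())
    im,P,ok=cloud(n,d); np.savez(f'{n}0.npz',im=im,P=P,ok=ok)
print(ctrl.observe())
E
```

```text
pics
scene [[472.7, 0.0, 314.2], [0.0, 472.7, 200.0], [0.0, 0.0, 1.0]] [ 326. -669.  944.]
top [[385.1, 0.0, 326.6], [0.0, 385.1, 200.3], [0.0, 0.0, 1.0]] [ 332. -256.  943.]
{'time_s': 0.1, 'joint_pos': array([-1.32731228e+00,  3.78014880e-01,  7.97775627e-02,  1.27439124e+00,
       -3.80400454e-05,  1.46051438e+00]), 'joint_vel': array([ 0.00050373, -0.0003812 ,  0.00467003, -0.00120142,  0.00053724,
       -0.00057946]), 'effort': array([ 7.66726134e-04, -4.64694464e+01,  2.70581961e+01,  1.20385137e-02,
       -2.92930135e-04, -1.49428058e-05]), 'tcp_pos': array([ 199.06821112, -538.84598466,  241.44707541]), 'tool_rot': array([[ 9.38074731e-01,  3.46432633e-01, -4.78641744e-04],
       [ 3.46432925e-01, -9.38073078e-01,  1.76901509e-03],
       [ 1.63843620e-04, -1.82528561e-03, -9.99998321e-01]]), 'wrist_force': array([ 0.08282651, -0.05966384, -0.34366129]), 'torque': array([-0.00102511, -0.01394503, -0.01322098]), 'gripper_force': 0.0, 'grip_width': 85.35338678559174}
```

View pics/scene0.png

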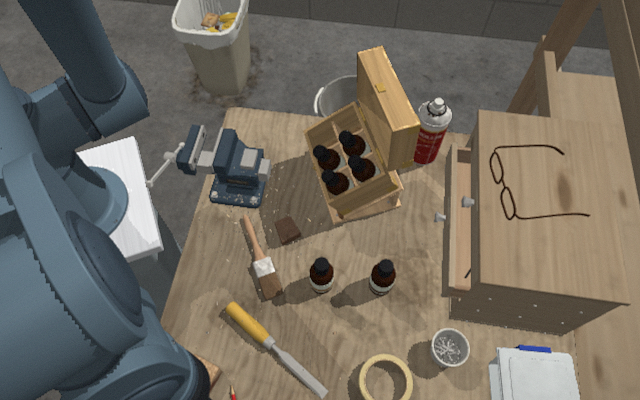

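View pics/top0.png

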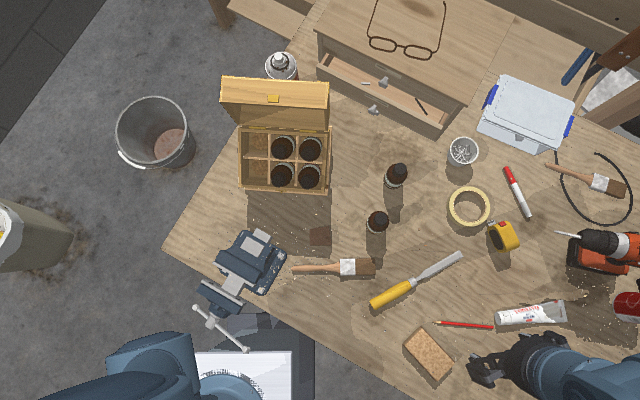

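The scene view shows the loose bottles at about (321,275) and (383,277). In the top view they are at (377,221) and (396,174). The case is at about (285,158) in the top view. The free cells are its left column, at (259,144) at the back and (257,172) in front. Next I'll measure them.

```bash
cat > m1.py <<'E'
from h import *
from scipy.spatial.transform import Rotation as Ro
from scipy.optimize import least_squares
C={'top':[(377,215),(396,168)],'scene':[(321,265),(383,267)]}
for n in C:
    f=np.load(n+'0.npz'); im,P,ok=f['im'],f['P'],f['ok']
    print(n)
    for u,v in C[n]:
        s=np.s_[v-22:v+36,u-22:u+23]; p=P[s][ok[s]]; p=p[(p[:,2]>85)&(p[:,2]<150)]
        top=p[p[:,2]>np.percentile(p[:,2],97)-4]
        # circle fit on horizontal midextent
        print(u,v,'maxz',np.percentile(p[:,2],[50,97,100]).round(1),'n',len(p),'top ctr',((top.max(0)+top.min(0))/2).round(1),top.mean(0).round(1),'ext',np.ptp(top,axis=0).round(1))
    # case: print grid of points for case region
    if n=='top':
        for v in range(70,205,8): print(v,[tuple(P[v,u].round().astype(int).tolist()) for u in (245,259,282,310,325)])
E
python3 m1.py
```

```text
top
377 215 maxz [112.2 115.3 117.6] n 155 top ctr [ 444.8 -366.1  114.4] [ 444.8 -365.3  113.2] ext [24.5 26.1  6.2]
396 168 maxz [112.2 115.4 115.6] n 163 top ctr [ 556.  -412.8  113.5] [ 556.5 -413.1  113.3] ext [25.4 26.7  4.2]
70 [(1319, 152, -803), (1317, 83, -802), (770, -156, 165), (861, -209, 1), (778, -250, 146)]
78 [(682, -105, 297), (681, -131, 297), (758, -154, 152), (838, -209, 1), (776, -249, 115)]
86 [(665, -106, 298), (666, -131, 295), (665, -173, 296), (663, -224, 298), (661, -251, 299)]
94 [(650, -106, 298), (651, -131, 295), (649, -173, 296), (649, -223, 295), (648, -250, 296)]
102 [(637, -105, 292), (636, -131, 294), (634, -173, 295), (633, -223, 296), (633, -250, 295)]
110 [(676, -77, 169), (676, -107, 168), (675, -157, 168), (673, -217, 170), (621, -250, 287)]
118 [(658, -78, 169), (657, -108, 170), (657, -157, 168), (656, -217, 168), (624, -249, 243)]
126 [(657, -68, 126), (641, -107, 164), (639, -157, 168), (639, -216, 166), (627, -249, 195)]
134 [(642, -66, 116), (653, -92, 85), (627, -155, 152), (625, -216, 155), (625, -248, 154)]
142 [(627, -64, 105), (636
[... 225 characters left out ...]
 169), (578, -247, 131)]
166 [(578, -59, 78), (586, -86, 47), (566, -151, 116), (567, -212, 106), (562, -246, 122)]
174 [(561, -59, 71), (568, -85, 40), (543, -153, 134), (544, -213, 123), (548, -246, 108)]
182 [(539, -61, 79), (540, -92, 75), (523, -154, 144), (521, -214, 146), (539, -245, 68)]
190 [(538, -43, 0), (535, -80, 10), (517, -148, 91), (514, -211, 95), (532, -244, 11)]
198 [(517, -45, 4), (516, -79, 3), (516, -136, 1), (514, -206, 2), (514, -244, 2)]
scene
321 265 maxz [111.3 115.4 116.3] n 237 top ctr [ 446.9 -367.5  113.9] [ 447.2 -367.5  113.1] ext [26.1 27.4  4.9]
383 267 maxz [111.5 115.4 116.5] n 241 top ctr [ 559.1 -415.3  114. ] [ 558.4 -415.5  113.1] ext [24.7 25.5  5.2]
```

```bash
python3 - <<'E'
from h import *
t=np.load('top0.npz')['im'][60:205,205:345]; s=np.load('scene0.npz')['im'][35:225,295:435]
a=cv2.resize(t,None,fx=2.8,fy=2.8,interpolation=cv2.INTER_CUBIC); b=cv2.resize(s,None,fx=2.8,fy=2.8,interpolation=cv2.INTER_CUBIC)
o=np.zeros((540,800,3),np.uint8);o[:a.shape[0],:a.shape[1]]=a;o[:b.shape[0],400:400+b.shape[1]]=b
cv2.imwrite('pics/case_crop.png',o)
E
```

```text
(no output)
```

View pics/case_crop.png

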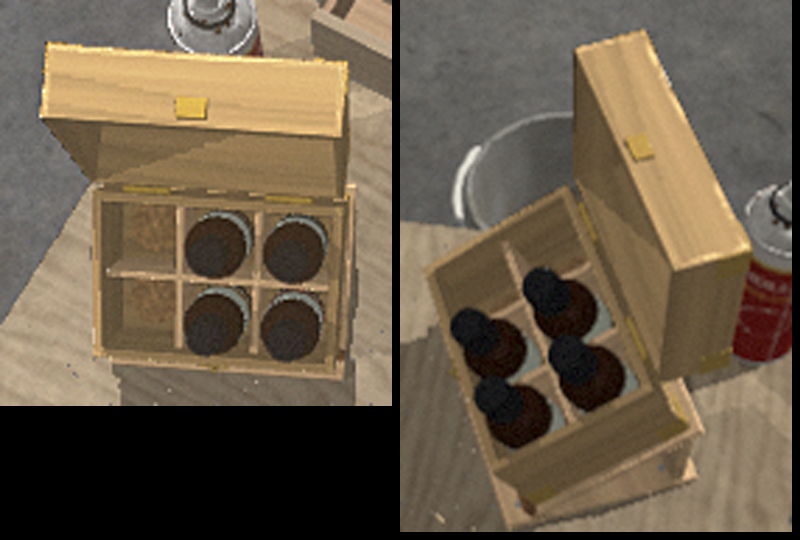

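The crop confirms that both free cells, with cork visible, are the +y column. The rim corners are at about (239,187), (326,194), (239,127) and (331,128) in the top view. I'll fit a case, caps and lid model to both clouds.

```bash
cat > fit.py <<'E'
from h import *
from scipy.spatial.transform import Rotation as Ro
from scipy.optimize import least_squares
def box(p,lo,hi):
    lo,hi=np.array(lo,float),np.array(hi,float); q=np.abs(p-(lo+hi)/2)-(hi-lo)/2
    return np.linalg.norm(np.maximum(q,0),axis=1)+np.minimum(q.max(1),0)
def cyl(p,x,y,z0,z1,r):
    q=np.stack([np.hypot(p[:,0]-x,p[:,1]-y)-r,np.abs(p[:,2]-(z0+z1)/2)-(z1-z0)/2],1)
    return np.linalg.norm(np.maximum(q,0),axis=1)+np.minimum(q.max(1),0)
def sdf(p,a):
    d=[box(p,(-67,-98,0),(67,98,8)),box(p,(-67,-98,0),(-59,98,80)),box(p,(59,-98,0),(67,98,80)),box(p,(-67,-98,0),(67,-90,80)),box(p,(-67,90,0),(67,98,80)),
       box(p,(-3,-90,8),(3,90,66)),box(p,(-59,-34,8),(59,-28,66)),box(p,(-59,28,8),(59,34,66))]
    for x in(-31,31):
        for y in(-62,0): d+=[cyl(p,x,y,10,80,24),cyl(p,x,y,80,94,15),cyl(p,x,y,94,122,14)]
        d.append(cyl(p,x,62,8,10,22))
    q=p-[70,0,80]; c,s=np.cos(a),np.sin(a)   # undo opening about y (opening lifts front)
    q=np.stack([c*q[:,0]-s*q[:,2],q[:,1],s*q[:,0]+c*q[:,2]],1)+[70,0,80]
    d+=[box(q,(-67,-98,126),(67,98,132)),box(q,(-67,-98,80),(-61,98,132)),box(q,(61,-98,80),(67,98,132)),box(q,(-67,-98,80),(67,-92,132)),box(q,(-67,92,80),(67,98,132))]
    return np.min(d,axis=0)
def rot(y): return Ro.from_euler('z',y).as_matrix()@Ro.from_euler('y',-.49).as_matrix()
if __name__=='__main__':
    def pts(n):
        f=np.load(n+'0.npz');P=f['P'][f['ok']];return P
    A={n:pts(n) for n in('top','scene')}
    def run(names):
        x=np.array([597,-155,35,-0.03,1.5])
        for w in (60,30,15,10):
            PP=[]
            for n in names:
                P=A[n];d=np.abs(sdf((P-x[:3])@rot(x[3]),x[4])); q=P[(d<w)&(P[:,2]>25)]; PP.append(q[::max(1,len(q)//3000)])
            Q=np.vstack(PP)
            r=least_squares(lambda x:sdf((Q-x[:3])@rot(x[3]),x[4]),x,x_scale=[1,1,1,.01,.01],diff_step=1e-5,loss='soft_l1',f_scale=2); x=r.x
        print(names,x.round(3),'med',np.median(np.abs(sdf((Q-x[:3])@rot(x[3]),x[4]))).round(2),len(Q)); return x
    run(['top']);run(['scene']);x=run(['top','scene']);np.save('case.npy',x)
    R=rot(x[3]);print(R.round(3).tolist())
    for n,p in dict(front=(-31,62,8),back=(31,62,8),fcap=(-31,62,122),bcap=(31,62,122)).items(): print(n,(R@p+x[:3]).round(1))
E
python3 fit.py
```

```text
['top'] [ 6.11154e+02 -1.53294e+02  5.37650e+01 -9.80000e-02  1.99800e+00] med 0.92 3612
['scene'] [ 6.12688e+02 -1.54366e+02  5.32190e+01 -9.60000e-02  1.99200e+00] med 0.95 3869
['top', 'scene'] [ 6.11627e+02 -1.54017e+02  5.36200e+01 -9.70000e-02  1.99900e+00] med 0.96 7476
[[0.878, 0.097, -0.468], [-0.086, 0.995, 0.046], [0.471, 0.0, 0.882]]
front [586.7 -89.3  46.1]
back [641.1 -94.6  75.3]
fcap [533.3 -84.1 146.7]
bcap [587.7 -89.4 175.9]
```

The fit is good: the two views agree within 1.5 mm and give a lid angle of about 2.0. The bottles are at (446,-367) and (557.5,-414). I'll write a row planner next.

```bash
cat > plan.py <<'E'
# prints rows from measured pose (or via chain) to targets; frames: w x y z [vertical tool], c x y z tilt (case frame, tool along cell)
import sys
from h import *
from fit import rot
from scipy.spatial.transform import Rotation as Ro, Slerp
X=np.load('case.npy'); F=np.diag([1,-1,-1.])
def tgt(a):
    f,*v=a.split(','); v=list(map(float,v)); k=v[3] if len(v)>3 else 0.
    if f=='w': return np.array(v[:3]),Ro.from_matrix(Ro.from_euler('z',X[3]).as_matrix()@Ro.from_euler('y',-k).as_matrix()@F)
    R=rot(X[3]); return R@v[:3]+X[:3],Ro.from_matrix(R@Ro.from_euler('y',k).as_matrix()@F)
o=ctrl.observe(); p=o['tcp_pos']; R=Ro.from_matrix(o['tool_rot'])
print('t',round(o['time_s'],2),'p',p.round(1),'case',((p-X[:3])@rot(X[3])).round(1),'F',o['wrist_force'].round(1),'w',round(o['grip_width'],1),'q',o['joint_pos'].round(2))
for a in sys.argv[1:]:
    a,_,m=a.partition(':'); P,Q=tgt(a); dr=(R.inv()*Q).as_rotvec()
    n=max(int(np.ceil(np.linalg.norm(P-p)/55)),int(np.ceil(np.abs(dr).max()/.14)),int(m or 1))
    S=Slerp([0,1],Ro.concatenate([R,Q])); out=[]
    for i in range(n):
        d=S(i/n).inv().apply((P-p)/n)/500; out.append([round(float(x),4) for x in (*d,*(dr/n/.15))])
    print(a,n,P.round(1)); [print('  ',r) for r in out]; p,R=P,Q
E
python3 plan.py w,446,-367,185 w,446,-367,94:5
```

```text
t 0.1 p [ 199.1 -538.8  241.4] case [-241.  -423.   341.4] F [ 0.1 -0.1 -0.3] w 85.4 q [-1.33  0.38  0.08  1.27 -0.    1.46]
w,446,-367,185 6 [ 446. -367.  185.]
   [0.0971, -0.0252, 0.0189, -0.002, 0.0003, 0.501]
   [0.0949, -0.0324, 0.0189, -0.002, 0.0003, 0.501]
   [0.0922, -0.0394, 0.0189, -0.002, 0.0003, 0.501]
   [0.089, -0.0463, 0.0189, -0.002, 0.0003, 0.501]
   [0.0852, -0.0528, 0.0188, -0.002, 0.0003, 0.501]
   [0.081, -0.0591, 0.0188, -0.002, 0.0003, 0.501]
w,446,-367,94 5 [ 446. -367.   94.]
   [0.0, 0.0, 0.0364, 0.0, 0.0, 0.0]
   [0.0, 0.0, 0.0364, 0.0, 0.0, 0.0]
   [0.0, 0.0, 0.0364, 0.0, 0.0, 0.0]
   [0.0, 0.0, 0.0364, 0.0, 0.0, 0.0]
   [0.0, 0.0, 0.0364, 0.0, 0.0, 0.0]
```

```bash
python3 -m inch '[[[0.097,-0.025,0.019,0,0,0.5,1],[0.095,-0.032,0.019,0,0,0.5,1],[0.092,-0.039,0.019,0,0,0.5,1],[0.089,-0.046,0.019,0,0,0.5,1],[0.085,-0.053,0.019,0,0,0.5,1]]]' 40
python3 -m inch '[[[0.081,-0.059,0.019,0,0,0.5,1],[0,0,0,0,0,0,1],[0,0,0,0,0,0,1],[0,0,0,0,0,0,1],[0,0,0,0,0,0,1]]]'
python3 plan.py w,446,-367,185 w,446,-367,94:4
python3 - <<'E'
from h import *
d=ctrl.grab_frame('wrist'); cv2.imwrite('pics/wrist1.png',d['pixels'])
E
```

```text
time_s: 0.72
tcp_pos: [405.9, -395.5, 194.1]
tool_rot: [[1.0, -0.024, -0.001], [-0.024, -1.0, 0.001], [-0.001, -0.0, -1.0]]
wrist_force: [0.5, -0.9, 0.1]
grip_width: 85.1
gripper_force: 0.0
time_s: 1.35
tcp_pos: [445.3, -369.0, 185.6]
tool_rot: [[0.995, -0.098, 0.0], [-0.098, -0.995, -0.0], [0.0, 0.0, -1.0]]
wrist_force: [0.8, -0.4, -0.3]
grip_width: 85.3
gripper_force: 0.0
t 1.35 p [ 445.3 -369.   185.6] case [ -65.5 -230.1  184.5] F [ 0.8 -0.4 -0.3] w 85.3 q [-0.8   0.4  -0.03  1.14 -0.    2.44]
w,446,-367,185 1 [ 446. -367.  185.]
   [0.0009, -0.0041, 0.0012, 0.003, -0.0019, -0.005]
w,446,-367,94 4 [ 446. -367.   94.]
   [0.0, 0.0, 0.0455, 0.0, 0.0, 0.0]
   [0.0, 0.0, 0.0455, 0.0, 0.0, 0.0]
   [0.0, 0.0, 0.0455, 0.0, 0.0, 0.0]
   [0.0, 0.0, 0.0455, 0.0, 0.0, 0.0]
```

View pics/wrist1.png

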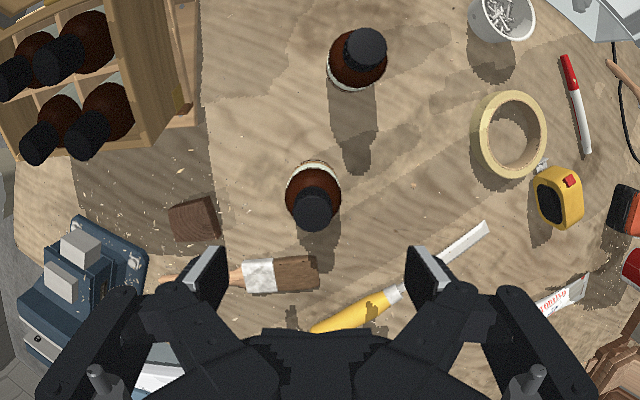

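The bottle is centred between the fingers at about (316,205), so the measurement holds. Joint 6 would end near its limit over the case, so I'll use the half-turned grasp. That also puts the wrist camera on the robot side, away from the lid.

```bash
sed -i 's/F=np.diag(\[1,-1,-1.\])/F=np.diag([-1,1,-1.])/' plan.py
for i in 1; do python3 -m inch '[[[0.001,-0.004,0.001,0,0,-1,1],[0,0,0,0,0,-1,1],[0,0,0,0,0,-1,1],[0,0,0,0,0,-1,1],[0,0,0,0,0,-1,1]]]'; done >/dev/null
python3 -m inch '[[[0,0,0,0,0,-1,1],[0,0,0,0,0,-1,1],[0,0,0,0,0,-1,1],[0,0,0,0,0,-1,1],[0,0,0,0,0,-1,1]]]' >/dev/null
python3 -m inch '[[[0,0,0,0,0,-1,1],[0,0,0,0,0,-1,1],[0,0,0,0,0,-1,1],[0,0,0,0,0,-1,1],[0,0,0,0,0,-1,1]]]' >/dev/null
python3 -m inch '[[[0,0,0,0,0,-1,1],[0,0,0,0,0,-1,1],[0,0,0,0,0,-1,1],[0,0,0,0,0,-1,1],[0,0,0,0,0,-1,1]]]' >/dev/null
python3 -m inch '[[[0,0,0,0,0,-0.94,1],[0,0,0,0,0,0,1],[0,0,0,0,0,0,1],[0,0,0,0,0,0,1],[0,0,0,0,0,0,1]]]' >/dev/null
python3 plan.py w,446,-367,94:5
```

```text
t 4.53 p [ 446.7 -366.2  184.9] case [ -64.9 -227.2  183.3] F [ 0.3 -0.4  0.8] w 85.2 q [-0.8   0.4  -0.03  1.14 -0.   -0.7 ]
w,446,-367,94 5 [ 446. -367.   94.]
   [0.0003, -0.0003, 0.0363, -0.0002, 0.0001, -0.0003]
   [0.0003, -0.0003, 0.0363, -0.0002, 0.0001, -0.0003]
   [0.0003, -0.0003, 0.0363, -0.0002, 0.0001, -0.0003]
   [0.0003, -0.0003, 0.0363, -0.0002, 0.0001, -0.0003]
   [0.0003, -0.0003, 0.0363, -0.0002, 0.0001, -0.0003]
```

```bash
python3 -m inch '[[[0,0,0.036,0,0,0,1],[0,0,0.036,0,0,0,1],[0,0,0.036,0,0,0,1],[0,0,0.036,0,0,0,1],[0,0,0.036,0,0,0,1]]]' >/dev/null
python3 -m inch '[[[0,0,0,0,0,0,1],[0,0,0,0,0,0,-1],[0,0,0,0,0,0,-1],[0,0,0,0,0,0,-1],[0,0,0,0,0,0,-1]]]' 40
python3 -m inch '[[[0,0,0,0,0,0,-1],[0,0,0,0,0,0,-1],[0,0,-0.01,0,0,0,-1],[0,0,-0.03,0,0,0,-1],[0,0,0,0,0,0,-1]]]' 40
python3 - <<'E'
from h import *
cv2.imwrite('pics/grasp1.png',ctrl.grab_frame('wrist')['pixels'])
E
```

```text
time_s: 5.78
tcp_pos: [447.2, -366.6, 95.6]
tool_rot: [[-0.995, 0.097, 0.001], [0.097, 0.995, -0.001], [-0.001, -0.001, -1.0]]
wrist_force: [0.2, 0.5, 2.6]
grip_width: 26.8
gripper_force: 39.4
time_s: 6.4
tcp_pos: [447.5, -367.0, 116.3]
tool_rot: [[-0.995, 0.097, 0.002], [0.097, 0.995, -0.002], [-0.002, -0.002, -1.0]]
wrist_force: [0.3, -0.4, -1.1]
grip_width: 26.7
gripper_force: 39.4
```

View pics/grasp1.png

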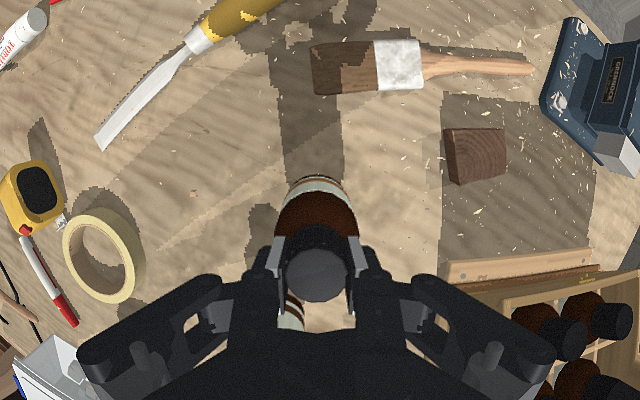

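Bottle A is held straight, with its cap at (316,275) between the pads. Now I'll carry it to the back cell.

```bash
python3 plan.py w,446,-367,270 c,-110,62,230:10 c,31,62,215:4
```

```text
t 6.45 p [ 447.3 -366.8  115.7] case [ -96.9 -227.7  122. ] F [-0.7 -0.7 -1.7] w 26.7 q [-0.8   0.45 -0.15  0.97 -0.   -0.7 ]
w,446,-367,270 3 [ 446. -367.  270.]
   [0.0007, -0.0004, -0.1029, -0.0027, 0.003, 0.0007]
   [0.0007, -0.0003, -0.1029, -0.0027, 0.003, 0.0007]
   [0.0008, -0.0003, -0.1029, -0.0027, 0.003, 0.0007]
c,-110,62,230 10 [413.3 -72.4 204.8]
   [0.0122, 0.058, 0.013, -0.0, -0.3267, 0.0]
   [0.0128, 0.058, 0.0124, -0.0, -0.3267, 0.0]
   [0.0134, 0.058, 0.0118, -0.0, -0.3267, 0.0]
   [0.014, 0.058, 0.0111, -0.0, -0.3267, 0.0]
   [0.0145, 0.058, 0.0104, -0.0, -0.3267, 0.0]
   [0.015, 0.058, 0.0097, -0.0, -0.3267, 0.0]
   [0.0155, 0.058, 0.0089, -0.0, -0.3267, 0.0]
   [0.0159, 0.058, 0.0082, -0.0, -0.3267, 0.0]
   [0.0163, 0.058, 0.0074, -0.0, -0.3267, 0.0]
   [0.0166, 0.058, 0.0066, -0.0, -0.3267, 0.0]
c,31,62,215 4 [544.2 -85.1 257.9]
   [-0.0705, 0.0, 0.0075, 0.0, 0.0, 0.0]
   [-0.0705, 0.0, 0.0075, 0.0, 0.0, 0.0]
   [-0.0705, 0.0, 0.0075, 0.0, 0.0, 0.0]
   [-0.0705, 0.0, 0.0075, 0.0, 0.0, 0.0]
```

```bash
python3 -m inch '[[[0,0,-0.1,0,0,0,-1],[0,0,-0.1,0,0,0,-1],[0,0,-0.1,0,0,0,-1],[0,0,0,0,0,0,-1],[0,0,0,0,0,0,-1]]]' >/dev/null
python3 plan.py c,-50,62,260:10 c,31,62,220:5; python3 -c "
import numpy as np
P=np.load('top0.npz')['P'];print(P[225:300,215:285,2].max(),P[225:300,215:285].reshape(-1,3)[P[225:300,215:285,2].argmax()])"
```

```text
t 7.08 p [ 446.6 -366.   263.9] case [ -27.8 -227.   253.2] F [ 0.7  0.2 -1.4] w 27.2 q [-0.8   0.38  0.14  1.33 -0.   -0.7 ]
c,-50,62,260 10 [451.9 -76.2 259.5]
   [0.0045, 0.0578, 0.0009, 0.0004, -0.3271, 0.0001]
   [0.0046, 0.0578, 0.0007, 0.0004, -0.3271, 0.0001]
   [0.0046, 0.0578, 0.0005, 0.0004, -0.3271, 0.0001]
   [0.0046, 0.0578, 0.0002, 0.0004, -0.3271, 0.0001]
   [0.0046, 0.0578, 0.0, 0.0004, -0.3271, 0.0001]
   [0.0046, 0.0578, -0.0002, 0.0004, -0.3271, 0.0001]
   [0.0046, 0.0578, -0.0005, 0.0004, -0.3271, 0.0001]
   [0.0046, 0.0578, -0.0007, 0.0004, -0.3271, 0.0001]
   [0.0045, 0.0578, -0.0009, 0.0004, -0.3271, 0.0001]
   [0.0045, 0.0578, -0.0011, 0.0004, -0.3271, 0.0001]
c,31,62,220 5 [541.8 -84.9 262.3]
   [-0.0324, -0.0, 0.016, 0.0, 0.0, 0.0]
   [-0.0324, -0.0, 0.016, 0.0, 0.0, 0.0]
   [-0.0324, -0.0, 0.016, 0.0, 0.0, 0.0]
   [-0.0324, -0.0, 0.016, 0.0, 0.0, 0.0]
   [-0.0324, -0.0, 0.016, 0.0, 0.0, 0.0]
942.770356872691 [ 332.21046466 -256.27251122  942.77035687]
```

```bash
python3 -m inch '[[[0.005,0.058,0,0,-0.33,0,-1],[0.005,0.058,0,0,-0.33,0,-1],[0.005,0.058,0,0,-0.33,0,-1],[0.005,0.058,0,0,-0.33,0,-1],[0.005,0.058,0,0,-0.33,0,-1]]]' >/dev/null
python3 -m inch '[[[0.005,0.058,0,0,-0.33,0,-1],[0.005,0.058,0,0,-0.33,0,-1],[0.005,0.058,0,0,-0.33,0,-1],[0.005,0.058,0,0,-0.33,0,-1],[0.005,0.058,0,0,-0.33,0,-1]]]'
python3 -m inch '[[[0,0,0,0,0,0,-1],[0,0,0,0,0,0,-1],[0,0,0,0,0,0,-1],[0,0,0,0,0,0,-1],[0,0,0,0,0,0,-1]]]' >/dev/null
python3 plan.py c,31,62,220:5
```

```text
time_s: 8.32
tcp_pos: [448.8, -73.7, 256.2]
tool_rot: [[-0.877, 0.097, 0.47], [0.086, 0.995, -0.045], [-0.472, 0.002, -0.882]]
wrist_force: [0.6, -0.3, -0.9]
grip_width: 26.6
gripper_force: 40.2
t 8.95 p [451.  -75.7 259.4] case [-51.   62.4 260.4] F [-0.6 -0.4 -1.6] w 27.0 q [-0.4  -0.27 -0.7   0.67  0.14 -0.27]
c,31,62,220 5 [541.8 -84.9 262.3]
   [-0.0327, -0.0001, 0.0163, -0.0004, 0.0064, -0.0005]
   [-0.0327, -0.0001, 0.0163, -0.0004, 0.0064, -0.0005]
   [-0.0327, -0.0001, 0.0162, -0.0004, 0.0064, -0.0005]
   [-0.0328, -0.0001, 0.0162, -0.0004, 0.0064, -0.0005]
   [-0.0328, -0.0001, 0.0162, -0.0004, 0.0064, -0.0005]
```

```bash
python3 -m inch '[[[-0.033,0,0.016,0,0,0,-1],[-0.033,0,0.016,0,0,0,-1],[-0.033,0,0.016,0,0,0,-1],[-0.033,0,0.016,0,0,0,-1],[-0.033,0,0.016,0,0,0,-1]]]' >/dev/null
python3 -m inch '[[[0,0,0,0,0,0,-1],[0,0,0,0,0,0,-1],[0,0,0,0,0,0,-1],[0,0,0,0,0,0,-1],[0,0,0,0,0,0,-1]]]'
python3 plan.py c,31,62,185:5
python3 - <<'E'
from h import *
a=grab('scene')[0][20:220,260:460]; b=grab('top')[0][60:210,200:350]
a=cv2.resize(a,(400,400)); b=cv2.resize(b,(400,400))
cv2.imwrite('pics/pre1.png',np.hstack([a,b]))
E
```

```text
time_s: 10.2
tcp_pos: [541.7, -84.1, 263.4]
tool_rot: [[-0.876, 0.097, 0.473], [0.085, 0.995, -0.046], [-0.475, -0.0, -0.88]]
wrist_force: [0.6, -0.2, -0.8]
grip_width: 26.9
gripper_force: 40.3
t 10.2 p [541.7 -84.1 263.4] case [ 31.3  62.8 221. ] F [ 0.6 -0.2 -0.8] w 26.9 q [-0.33 -0.08 -0.54  0.62  0.11 -0.21]
c,31,62,185 5 [558.2 -86.5 231.4]
   [0.0002, -0.0003, 0.0144, -0.0, 0.0069, 0.0003]
   [0.0002, -0.0003, 0.0144, -0.0, 0.0069, 0.0003]
   [0.0002, -0.0003, 0.0144, -0.0, 0.0069, 0.0003]
   [0.0002, -0.0003, 0.0144, -0.0, 0.0069, 0.0003]
   [0.0002, -0.0003, 0.0144, -0.0, 0.0069, 0.0003]
```

View pics/pre1.png

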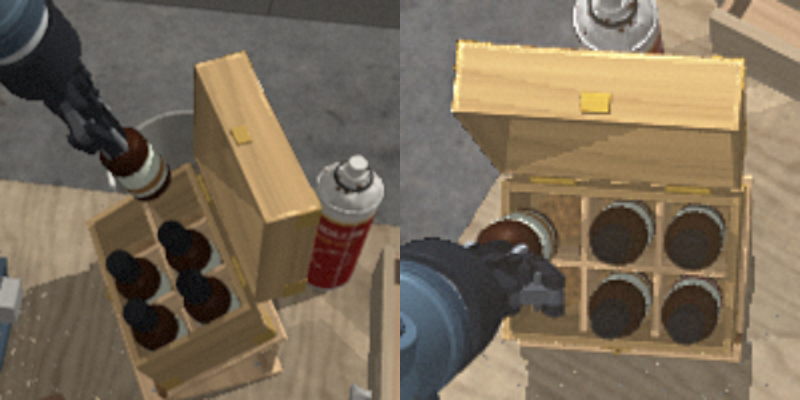

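The bottle hangs in line above the back-left cell, at (140,170) in the left crop, and clears the lid and its neighbours. I'll lower it with force checks.

```bash
python3 -m inch '[[[0,0,0.018,0,0.03,0,-1],[0,0,0.018,0,0,0,-1],[0,0,0.018,0,0,0,-1],[0,0,0.018,0,0,0,-1],[0,0,0.018,0,0,0,-1]]]' |grep force
python3 -m inch '[[[0,0,0.016,0,0,0,-1],[0,0,0.016,0,0,0,-1],[0,0,0.016,0,0,0,-1],[0,0,0.016,0,0,0,-1],[0,0,0,0,0,0,-1]]]' |grep force
python3 -m inch '[[[0,0,0.01,0,0,0,-1],[0,0,0.01,0,0,0,-1],[0,0,0,0,0,0,-1],[0,0,0,0,0,0,-1],[0,0,0,0,0,0,-1]]]'
python3 plan.py
```

```text
wrist_force: [-1.0, -0.3, -1.3]
gripper_force: 40.3
wrist_force: [1.2, 0.6, -1.8]
gripper_force: 40.3
time_s: 12.18
tcp_pos: [582.9, -88.1, 186.8]
tool_rot: [[-0.878, 0.097, 0.469], [0.085, 0.995, -0.046], [-0.471, -0.0, -0.882]]
wrist_force: [0.9, 0.2, -1.2]
grip_width: 26.8
gripper_force: 40.3
t 12.18 p [582.9 -88.1 186.8] case [ 31.8  62.8 134. ] F [ 0.9  0.2 -1.2] w 26.8 q [-0.31  0.07 -0.6   0.41  0.1  -0.19]
```

```bash
python3 -m inch '[[[0.0015,-0.0015,0.01,0,0,0,-1],[0,0,0.01,0,0,0,-1],[0,0,0.01,0,0,0,-1],[0,0,0.006,0,0,0,-1],[0,0,0.006,0,0,0,-1]]]' |grep force
python3 plan.py
python3 -m inch '[[[0,0,0.004,0,0,0,-1],[0,0,0.004,0,0,0,-1],[0,0,0.002,0,0,0,-1],[0,0,0,0,0,0,-1],[0,0,0,0,0,0,-1]]]'|grep force
python3 plan.py
```

```text
wrist_force: [0.7, -0.1, -2.0]
gripper_force: 40.3
t 12.8 p [592.  -89.7 167.4] case [ 30.8  62.2 112.6] F [ 0.7 -0.1 -2. ] w 26.8 q [-0.31  0.11 -0.62  0.36  0.1  -0.18]
wrist_force: [0.4, 0.8, -1.8]
gripper_force: 40.3
t 13.43 p [594.3 -89.9 163.4] case [ 31.   62.1 107.9] F [ 0.4  0.8 -1.8] w 27.1 q [-0.3   0.12 -0.62  0.35  0.1  -0.18]
```

```bash
python3 -m inch '[[[0,0,0.003,0,0,0,-1],[0,0,0.003,0,0,0,-1],[0,0,0,0,0,0,-1],[0,0,0,0,0,0,-1],[0,0,0,0,0,0,-1]]]'|grep force
python3 plan.py
python3 -m inch '[[[0,0,0.003,0,0,0,-1],[0,0,0,0,0,0,-1],[0,0,0,0,0,0,-1],[0,0,0,0,0,0,-1],[0,0,0,0,0,0,-1]]]'|grep force
python3 plan.py
```

```text
wrist_force: [-4.9, 1.1, 5.6]
gripper_force: 41.2
t 14.05 p [595.8 -89.9 161.6] case [ 31.5  62.3 105.6] F [-4.9  1.1  5.6] w 27.0 q [-0.3   0.12 -0.62  0.35  0.1  -0.18]
wrist_force: [-15.8, 2.9, 18.4]
gripper_force: 42.8
t 14.68 p [596.5 -89.8 161.8] case [ 32.2  62.4 105.5] F [-15.8   2.9  18.4] w 26.9 q [-0.3   0.12 -0.62  0.34  0.1  -0.18]
```

It is firmly seated: TCP at 105.5, as predicted, with about 24 N of reaction force. I'll relax, open partly and retract.

```bash
python3 -m inch '[[[0,0,-0.003,0,0,0,-1],[0,0,0,0,0,0,-1],[0,0,0,0,0,0,0.05],[0,0,0,0,0,0,0.05],[0,0,0,0,0,0,0.05]]]'
python3 -m inch '[[[0,0,0,0,0,0,0.05],[0,0,-0.01,0,0,0,0.05],[0,0,-0.03,0,0,0,0.05],[0,0,-0.06,0,0,0,0.05],[0,0,-0.08,0,0,0,0.05]]]'
python3 -m inch '[[[0.04,0,-0.04,0,0,0,0.05],[0.07,0,0,0,0,0,0.05],[0,0,0,0,0,0,0.05],[0,0,0,0,0,0,0.05],[0,0,0,0,0,0,0.05]]]' >/dev/null
python3 plan.py w,480,-230,270:5 w,557.5,-414.5,185:7
python3 - <<'E'
from h import *
a=grab('scene')[0][20:220,260:460]; b=grab('top')[0][60:210,200:350]
cv2.imwrite('pics/post1.png',np.hstack([cv2.resize(a,(400,400)),cv2.resize(b,(400,400))]))
E
```

```text
time_s: 15.3
tcp_pos: [595.8, -90.1, 160.5]
tool_rot: [[-0.878, 0.097, 0.469], [0.085, 0.995, -0.046], [-0.471, -0.0, -0.882]]
wrist_force: [0.2, 0.2, -0.4]
grip_width: 44.8
gripper_force: 0.0
time_s: 15.92
tcp_pos: [552.3, -85.7, 240.9]
tool_rot: [[-0.878, 0.097, 0.468], [0.085, 0.995, -0.045], [-0.47, 0.0, -0.883]]
wrist_force: [0.4, -0.1, 0.6]
grip_width: 44.8
gripper_force: 0.0
t 16.55 p [497.2 -80.7 233.2] case [-22.3  61.8 215.4] F [ 0.4 -0.5  0.8] w 44.6 q [-0.36 -0.15 -0.68  0.56  0.12 -0.23]
w,480,-230,270 5 [ 480. -230.  270.]
   [-0.006, -0.0601, -0.0134, -0.0007, 0.6573, 0.0009]
   [-0.0047, -0.0601, -0.014, -0.0007, 0.6573, 0.0009]
   [-0.0033, -0.0601, -0.0144, -0.0007, 0.6573, 0.0009]
   [-0.0018, -0.0601, -0.0146, -0.0007, 0.6573, 0.0009]
   [-0.0004, -0.0601, -0.0148, -0.0007, 0.6573, 0.0009]
w,557.5,-414.5,185 7 [ 557.5 -414.5  185. ]
   [-0.0272, -0.0503, 0.0243, 0.0, 0.0, 0.0]
   [-0.0272, -0.0503, 0.0243, 0.0, 0.0, 0.0]
   [-0.0272, -0.0503, 0.0243, 0.0, 0.0, 0.0]
   [-0.0272, -0.0503, 0.0243, 0.0, 0.0, 0.0]
   [-0.0272, -0.0503, 0.0243, 0.0, 0.0, 0.0]
   [-0.0272, -0.0503, 0.0243, 0.0, 0.0, 0.0]
   [-0.0272, -0.0503, 0.0243, 0.0, 0.0, 0.0]
```

View pics/post1.png

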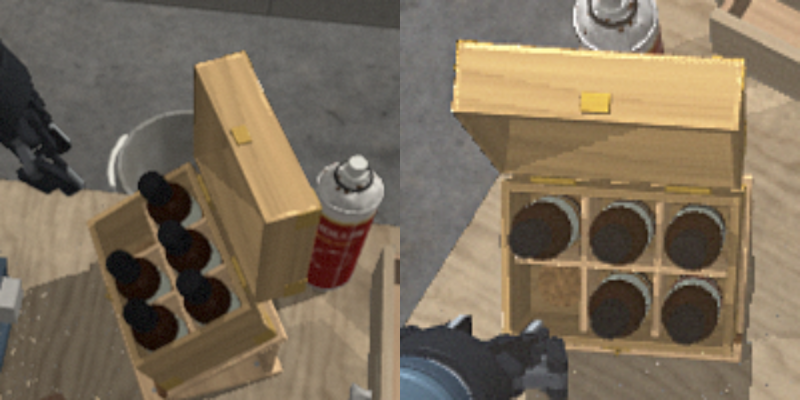

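Bottle A stands down in the back cell, at (165,195) and (543,230), level with its neighbours, and the front cell is still free. Now the second bottle.

```bash
python3 -m inch '[[[-0.006,-0.06,-0.0134,0,0.657,0,0.05],[-0.005,-0.06,-0.014,0,0.657,0,0.05],[-0.0033,-0.06,-0.0144,0,0.657,0,0.05],[-0.002,-0.06,-0.0146,0,0.657,0,0.05],[0,-0.06,-0.0148,0,0.657,0,0.05]]]' >/dev/null
python3 -m inch '[[[-0.027,-0.05,0.0243,0,0,0,1],[-0.027,-0.05,0.0243,0,0,0,1],[-0.027,-0.05,0.0243,0,0,0,1],[-0.027,-0.05,0.0243,0,0,0,1],[-0.027,-0.05,0.0243,0,0,0,1]]]' >/dev/null
python3 -m inch '[[[-0.027,-0.05,0.0243,0,0,0,1],[-0.027,-0.05,0.0243,0,0,0,1],[0,0,0,0,0,0,1],[0,0,0,0,0,0,1],[0,0,0,0,0,0,1]]]' >/dev/null
python3 plan.py w,557.5,-414.5,94:5
```

```text
t 18.52 p [ 556.  -412.   184.3] case [  34.7 -262.2  129.6] F [ 0.7 -0.5  0.2] w 85.3 q [-0.73  0.65  0.37  1.3  -0.   -0.63]
w,557.5,-414.5,94 5 [ 557.5 -414.5   94. ]
   [-0.0007, -0.0009, 0.0361, -0.0006, -0.0019, 0.0015]
   [-0.0007, -0.0009, 0.0361, -0.0006, -0.0019, 0.0015]
   [-0.0007, -0.0009, 0.0361, -0.0006, -0.0019, 0.0015]
   [-0.0007, -0.0009, 0.0361, -0.0006, -0.0019, 0.0015]
   [-0.0007, -0.0009, 0.0361, -0.0006, -0.0019, 0.0015]
```

```bash
python3 -m inch '[[[-0.0007,-0.001,0.036,0,0,0,1],[-0.0007,-0.001,0.036,0,0,0,1],[-0.0007,-0.001,0.036,0,0,0,1],[-0.0007,-0.001,0.036,0,0,0,1],[-0.0007,-0.001,0.036,0,0,0,1]]]' 40 >/dev/null
python3 -m inch '[[[0,0,0,0,0,0,1],[0,0,0,0,0,0,-1],[0,0,0,0,0,0,-1],[0,0,0,0,0,0,-1],[0,0,0,0,0,0,-1]]]' 40
python3 -m inch '[[[0,0,0,0,0,0,-1],[0,0,-0.02,0,0,0,-1],[0,0,-0.1,0,0,0,-1],[0,0,-0.12,0,0,0,-1],[0,0,-0.12,0,0,0,-1]]]'
python3 -m inch '[[[0,0,0,0,0,0,-1],[0,0,0,0,0,0,-1],[0,0,0,0,0,0,-1],[0,0,0,0,0,0,-1],[0,0,0,0,0,0,-1]]]' >/dev/null
python3 plan.py w,451,-340,270:4 c,-50,62,260:10
```

```text
time_s: 19.77
tcp_pos: [557.7, -415.2, 94.6]
tool_rot: [[-0.995, 0.096, -0.0], [0.096, 0.995, 0.0], [0.0, 0.0, -1.0]]
wrist_force: [-0.7, 2.7, 5.7]
grip_width: 26.5
gripper_force: 52.9
time_s: 20.4
tcp_pos: [556.8, -415.4, 275.2]
tool_rot: [[-0.995, 0.097, -0.003], [0.097, 0.995, -0.0], [0.003, -0.0, -1.0]]
wrist_force: [1.6, -1.0, -0.4]
grip_width: 26.8
gripper_force: 52.4
t 21.02 p [ 557.  -415.   272.3] case [  77.3 -265.1  206.6] F [ 0.4  0.  -0.8] w 26.8 q [-0.73  0.67  0.63  1.54 -0.   -0.63]
w,451,-340,270 4 [ 451. -340.  270.]
   [0.0564, 0.0322, 0.0014, 0.0018, -0.0065, 0.0005]
   [0.0564, 0.0322, 0.0013, 0.0018, -0.0065, 0.0005]
   [0.0564, 0.0322, 0.0013, 0.0018, -0.0065, 0.0005]
   [0.0564, 0.0322, 0.0012, 0.0018, -0.0065, 0.0005]
c,-50,62,260 10 [451.9 -76.2 259.5]
   [0.0049, 0.0525, 0.0021, -0.0, -0.3267, 0.0]
   [0.005, 0.0525, 0.0019, -0.0, -0.3267, 0.0]
   [0.0051, 0.0525, 0.0016, -0.0, -0.3267, 0.0]
   [0.0052, 0.0525, 0.0014, -0.0, -0.3267, 0.0]
   [0.0052, 0.0525, 0.0011, -0.0, -0.3267, 0.0]
   [0.0053, 0.0525, 0.0008, -0.0, -0.3267, 0.0]
   [0.0053, 0.0525, 0.0006, -0.0, -0.3267, 0.0]
   [0.0053, 0.0525, 0.0003, -0.0, -0.3267, 0.0]
   [0.0054, 0.0525, 0.0001, -0.0, -0.3267, 0.0]
   [0.0054, 0.0525, -0.0002, -0.0, -0.3267, 0.0]
```

```bash
python3 -m inch '[[[0.056,0.032,0.001,0,0,0,-1],[0.056,0.032,0.001,0,0,0,-1],[0.056,0.032,0.001,0,0,0,-1],[0.056,0.032,0.001,0,0,0,-1],[0,0,0,0,0,0,-1]]]' >/dev/null
python3 -m inch '[[[0.005,0.0525,0.002,0,-0.327,0,-1],[0.005,0.0525,0.002,0,-0.327,0,-1],[0.005,0.0525,0.0016,0,-0.327,0,-1],[0.005,0.0525,0.0014,0,-0.327,0,-1],[0.005,0.0525,0.001,0,-0.327,0,-1]]]' >/dev/null
python3 -m inch '[[[0.005,0.0525,0.001,0,-0.327,0,-1],[0.005,0.0525,0.0006,0,-0.327,0,-1],[0.005,0.0525,0.0003,0,-0.327,0,-1],[0.005,0.0525,0,0,-0.327,0,-1],[0.005,0.0525,0,0,-0.327,0,-1]]]' >/dev/null
python3 -m inch '[[[0,0,0,0,0,0,-1],[0,0,0,0,0,0,-1],[0,0,0,0,0,0,-1],[0,0,0,0,0,0,-1],[0,0,0,0,0,0,-1]]]'|grep force
python3 plan.py c,-31,62,210:4
python3 - <<'E'
from h import *
a=grab('scene')[0][20:220,230:430]; b=ctrl.grab_frame('wrist')['pixels'][:,120:520]
cv2.imwrite('pics/pre2.png',np.hstack([cv2.resize(a,(400,400)),b]))
E
```

```text
wrist_force: [-0.3, -0.0, -1.6]
gripper_force: 52.0
t 23.52 p [454.2 -77.8 261.4] case [-47.   60.6 260.5] F [-0.3 -0.  -1.6] w 27.0 q [-0.4  -0.26 -0.68  0.68  0.14 -0.27]
c,-31,62,210 4 [492.1 -80.1 224.3]
   [-0.008, 0.0007, 0.0253, -0.0005, -0.0032, -0.0005]
   [-0.008, 0.0007, 0.0253, -0.0005, -0.0032, -0.0005]
   [-0.008, 0.0007, 0.0253, -0.0005, -0.0032, -0.0005]
   [-0.008, 0.0007, 0.0253, -0.0005, -0.0032, -0.0005]
```

View pics/pre2.png

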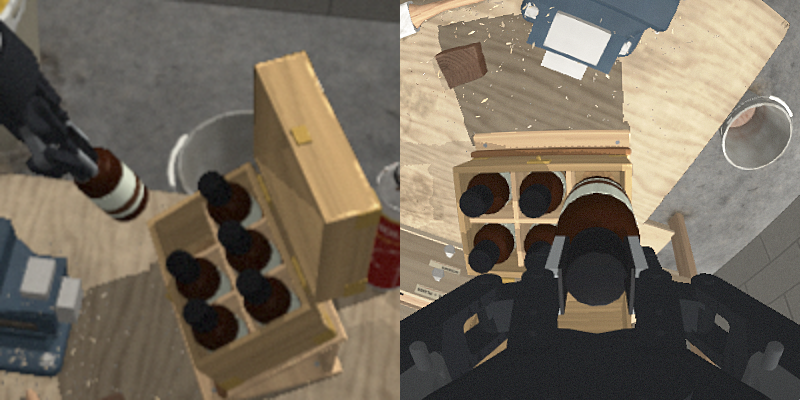

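Bottle B hangs straight in the grip, at (112,185), and is in line with the front-left cell. I'll lower it.

```bash
python3 -m inch '[[[-0.008,0.0007,0.025,0,0,0,-1],[-0.008,0.0007,0.025,0,0,0,-1],[-0.008,0.0007,0.025,0,0,0,-1],[-0.008,0.0007,0.025,0,0,0,-1],[0,0,0,0,0,0,-1]]]' >/dev/null
python3 -m inch '[[[0,0,0,0,0,0,-1],[0,0,0,0,0,0,-1],[0,0,0,0,0,0,-1],[0,0,0,0,0,0,-1],[0,0,0,0,0,0,-1]]]'|grep force
python3 plan.py c,-31,62,135:9
```

```text
wrist_force: [0.2, -0.1, -1.4]
gripper_force: 52.0
t 24.88 p [491.6 -79.6 224.9] case [-31.2  62.5 210.7] F [ 0.2 -0.1 -1.4] w 26.6 q [-0.36 -0.15 -0.71  0.54  0.12 -0.24]
c,-31,62,135 9 [527.2 -83.5 158.1]
   [-0.0001, -0.0001, 0.0168, 0.0, -0.001, 0.0002]
   [-0.0001, -0.0001, 0.0168, 0.0, -0.001, 0.0002]
   [-0.0001, -0.0001, 0.0168, 0.0, -0.001, 0.0002]
   [-0.0001, -0.0001, 0.0168, 0.0, -0.001, 0.0002]
   [-0.0001, -0.0001, 0.0168, 0.0, -0.001, 0.0002]
   [-0.0001, -0.0001, 0.0168, 0.0, -0.001, 0.0002]
   [-0.0001, -0.0001, 0.0168, 0.0, -0.001, 0.0002]
   [-0.0001, -0.0001, 0.0168, 0.0, -0.001, 0.0002]
   [-0.0001, -0.0001, 0.0168, 0.0, -0.001, 0.0002]
```

```bash
python3 -m inch '[[[0,0,0.017,0,0,0,-1],[0,0,0.017,0,0,0,-1],[0,0,0.017,0,0,0,-1],[0,0,0.017,0,0,0,-1],[0,0,0.017,0,0,0,-1]]]' |grep force
python3 -m inch '[[[0,0,0.017,0,0,0,-1],[0,0,0.017,0,0,0,-1],[0,0,0.017,0,0,0,-1],[0,0,0.017,0,0,0,-1],[0,0,0,0,0,0,-1]]]' |grep force
python3 -m inch '[[[0,0,0.01,0,0,0,-1],[0,0,0.01,0,0,0,-1],[0,0,0.01,0,0,0,-1],[0,0,0.01,0,0,0,-1],[0,0,0,0,0,0,-1]]]' |grep force
python3 plan.py
```

```text
wrist_force: [0.6, 0.7, -1.1]
gripper_force: 52.0
wrist_force: [-0.0, 0.3, -1.3]
gripper_force: 52.0
wrist_force: [0.3, -0.3, -0.7]
gripper_force: 52.0
t 26.75 p [536.4 -83.8 138.9] case [-31.9  62.6 113.7] F [ 0.3 -0.3 -0.7] w 26.4 q [-0.33  0.04 -0.78  0.28  0.11 -0.21]
```

```bash
python3 -m inch '[[[-0.0015,-0.001,0.005,0,0,0,-1],[0,0,0.004,0,0,0,-1],[0,0,0.004,0,0,0,-1],[0,0,0,0,0,0,-1],[0,0,0,0,0,0,-1]]]' |grep force
python3 plan.py
python3 -m inch '[[[0,0,0.004,0,0,0,-1],[0,0,0.003,0,0,0,-1],[0,0,0,0,0,0,-1],[0,0,0,0,0,0,-1],[0,0,0,0,0,0,-1]]]' |grep force
python3 plan.py
```

```text
wrist_force: [-0.0, -0.2, -1.6]
gripper_force: 52.0
t 27.38 p [540.2 -84.7 134.1] case [-30.8  62.  107.6] F [-0.  -0.2 -1.6] w 26.6 q [-0.33  0.05 -0.78  0.26  0.11 -0.21]
wrist_force: [-4.1, 0.9, 4.9]
gripper_force: 52.9
t 28.0 p [542.  -84.8 131.6] case [-30.4  62.1 104.5] F [-4.1  0.9  4.9] w 26.8 q [-0.33  0.06 -0.78  0.25  0.11 -0.21]
```

It is seated: TCP at 104.5, with reaction force. I'll release and retract, then plan the lid. The lid's front edge stands at about (679,-160,297), so I'll straddle the upright 52 mm hood with the jaws along x and push with the rear finger.

```bash
python3 -m inch '[[[0,0,-0.002,0,0,0,-1],[0,0,0,0,0,0,0.05],[0,0,0,0,0,0,0.05],[0,0,0,0,0,0,0.05],[0,0,0,0,0,0,0.05]]]' 
python3 -m inch '[[[0,0,-0.01,0,0,0,0.05],[0,0,-0.03,0,0,0,0.05],[0,0,-0.06,0,0,0,0.05],[0,0,-0.08,0,0,0,0.05],[0,0,-0.08,0,0,0,0.05]]]' |grep force
python3 -m inch '[[[0,0,0,0,0,0,0.05],[0,0,0,0,0,0,0.05],[0,0,0,0,0,0,1],[0,0,0,0,0,0,1],[0,0,0,0,0,0,1]]]' |grep force
sed -i "s/from_euler('z',X\[3\]).as_matrix()@Ro.from_euler('y',-k)/from_euler('z',X[3]+(v[4] if len(v)>4 else 0)).as_matrix()@Ro.from_euler('y',-k)/" plan.py
python3 plan.py w,500,-150,335,0,-1.571:10 w,653,-160,335,0,-1.571:5
python3 - <<'E'
from h import *
a=grab('scene')[0][20:220,260:460]; b=grab('top')[0][60:210,200:350]
cv2.imwrite('pics/post2.png',np.hstack([cv2.resize(a,(400,400)),cv2.resize(b,(400,400))]))
E
```

```text
time_s: 28.62
tcp_pos: [541.5, -84.9, 131.9]
tool_rot: [[-0.879, 0.097, 0.467], [0.085, 0.995, -0.045], [-0.469, -0.0, -0.883]]
wrist_force: [-0.7, 0.4, 0.5]
grip_width: 44.9
gripper_force: 0.0
wrist_force: [0.6, -0.3, 0.5]
gripper_force: 0.0
wrist_force: [-0.0, -1.2, -0.0]
gripper_force: 0.0
t 29.88 p [480.5 -78.8 245.9] case [-31.1  62.1 234.5] F [-0.  -1.2 -0. ] w 85.2 q [-0.37 -0.19 -0.68  0.61  0.13 -0.25]
w,500,-150,335,0,-1.571 11 [ 500. -150.  335.]
   [-0.0118, -0.0125, -0.0121, 0.2316, 0.2311, 0.9318]
   [-0.013, -0.0112, -0.0121, 0.2316, 0.2311, 0.9318]
   [-0.0141, -0.0097, -0.0122, 0.2316, 0.2311, 0.9318]
   [-0.0149, -0.0081, -0.0124, 0.2316, 0.2311, 0.9318]
   [-0.0155, -0.0064, -0.0127, 0.2316, 0.2311, 0.9318]
   [-0.0158, -0.0047, -0.013, 0.2316, 0.2311, 0.9318]
   [-0.0159, -0.0029, -0.0135, 0.2316, 0.2311, 0.9318]
   [-0.0157, -0.0012, -0.0139, 0.2316, 0.2311, 0.9318]
   [-0.0153, 0.0005, -0.0145, 0.2316, 0.2311, 0.9318]
   [-0.0146, 0.0021, -0.015, 0.2316, 0.2311, 0.9318]
   [-0.0137, 0.0035, -0.0156, 0.2316, 0.2311, 0.9318]
w,653,-160,335,0,-1.571 5 [ 653. -160.  335.]
   [0.002, 0.0613, 0.0, 0.0, 0.0, 0.0]
   [0.002, 0.0613, 0.0, 0.0, 0.0, 0.0]
   [0.002, 0.0613, 0.0, 0.0, 0.0, 0.0]
   [0.002, 0.0613, 0.0, 0.0, 0.0, 0.0]
   [0.002, 0.0613, 0.0, 0.0, 0.0, 0.0]
```

View pics/post2.png

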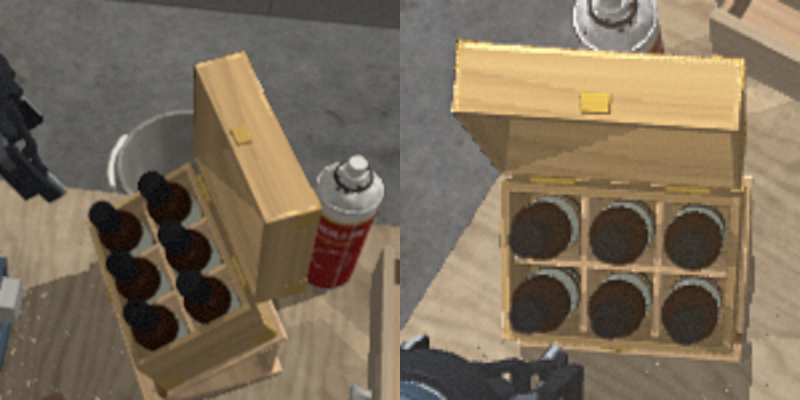

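All six bottles stand evenly in the case; the new one is at (540,300). Next I'll turn the wrist and go to the lid.

```bash
python3 -m inch '[[[-0.012,-0.0125,-0.012,0.232,0.231,0.932,1],[-0.013,-0.011,-0.012,0.232,0.231,0.932,1],[-0.014,-0.01,-0.012,0.232,0.231,0.932,1],[-0.015,-0.008,-0.0124,0.232,0.231,0.932,1],[-0.0155,-0.0064,-0.0127,0.232,0.231,0.932,1]]]' >/dev/null
python3 -m inch '[[[-0.016,-0.005,-0.013,0.232,0.231,0.932,1],[-0.016,-0.003,-0.0135,0.232,0.231,0.932,1],[-0.016,-0.001,-0.014,0.232,0.231,0.932,1],[-0.015,0,-0.0145,0.232,0.231,0.932,1],[-0.0146,0.002,-0.015,0.232,0.231,0.932,1]]]' >/dev/null
python3 -m inch '[[[-0.0137,0.0035,-0.0156,0.232,0.231,0.932,1],[0,0,0,0,0,0,1],[0,0,0,0,0,0,1],[0,0,0,0,0,0,1],[0,0,0,0,0,0,1]]]' |grep force
python3 plan.py w,653,-160,335,0,-1.571:5
```

```text
wrist_force: [0.1, 0.5, -0.1]
gripper_force: 0.0
t 31.85 p [ 499.7 -149.8  335.8] case [ 34.2  -6.7 301.6] F [ 0.1  0.5 -0.1] w 85.2 q [-0.41  0.26  0.16  1.47 -0.    1.26]
w,653,-160,335,0,-1.571 5 [ 653. -160.  335.]
   [0.0019, 0.0614, 0.0004, 0.0018, 0.0013, 0.0006]
   [0.0019, 0.0614, 0.0004, 0.0018, 0.0013, 0.0006]
   [0.0019, 0.0614, 0.0004, 0.0018, 0.0013, 0.0006]
   [0.0019, 0.0614, 0.0004, 0.0018, 0.0013, 0.0006]
   [0.0019, 0.0614, 0.0004, 0.0018, 0.0013, 0.0006]
```

```bash
python3 -m inch '[[[0.002,0.061,0,0,0,0,1],[0.002,0.061,0,0,0,0,1],[0.002,0.061,0,0,0,0,1],[0.002,0.061,0,0,0,0,1],[0.002,0.061,0,0,0,0,1]]]' >/dev/null
python3 -m inch '[[[0,0,0,0,0,0,1],[0,0,0,0,0,0,1],[0,0,0,0,0,0,1],[0,0,0,0,0,0,1],[0,0,0,0,0,0,1]]]'
python3 plan.py w,653,-160,291,0,-1.571:5
python3 - <<'E'
from h import *
b=ctrl.grab_frame('scene')['pixels'][0:200,260:520]
cv2.imwrite('pics/lid1.png',cv2.resize(b,None,fx=2.5,fy=2.5))
E
```

```text
time_s: 33.1
tcp_pos: [651.9, -160.2, 336.6]
tool_rot: [[0.098, 0.995, 0.002], [0.995, -0.098, -0.001], [-0.001, 0.002, -1.0]]
wrist_force: [-1.0, -0.5, -0.6]
grip_width: 85.3
gripper_force: 0.0
t 33.1 p [ 651.9 -160.2  336.6] case [169.1  -2.3 230.5] F [-1.  -0.5 -0.6] w 85.3 q [-0.34  0.63  0.74  1.67 -0.    1.33]
w,653,-160,291,0,-1.571 5 [ 653. -160.  291.]
   [0.0002, 0.0004, 0.0182, 0.0023, 0.0014, -0.0011]
   [0.0002, 0.0004, 0.0182, 0.0023, 0.0014, -0.0011]
   [0.0001, 0.0004, 0.0182, 0.0023, 0.0014, -0.0011]
   [0.0001, 0.0004, 0.0182, 0.0023, 0.0014, -0.0011]
   [0.0001, 0.0004, 0.0182, 0.0023, 0.0014, -0.0011]
```

View pics/lid1.png

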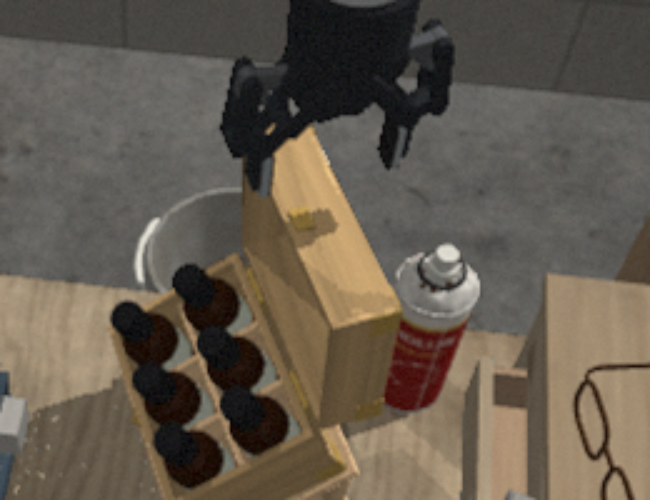

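The jaws straddle the hood, at (262,175) and (393,150) in the crop. Open tips stand farther back, so I'll go down to z≈277 and then push along the arc.

```bash
python3 -m inch '[[[0,0,0.024,0,0,0,1],[0,0,0.024,0,0,0,1],[0,0,0.024,0,0,0,1],[0,0,0.024,0,0,0,1],[0,0,0.024,0,0,0,1]]]' |grep -E 'pos|force'
python3 -m inch '[[[0,-0.0155,-0.002,0,0,0,1],[0,-0.0155,-0.002,0,0,0,1],[0,-0.0155,-0.002,0,0,0,1],[0,-0.0155,-0.002,0,0,0,1],[0,-0.0155,-0.002,0,0,0,1]]]' |grep -E 'pos|force'
python3 plan.py
```

```text
tcp_pos: [652.2, -160.3, 275.6]
wrist_force: [0.3, 0.5, -0.5]
gripper_force: 0.0
tcp_pos: [614.4, -156.8, 282.7]
wrist_force: [3.6, -0.3, 4.2]
gripper_force: 2.2
t 34.4 p [ 614.4 -156.8  282.7] case [110.4  -2.5 200.7] F [ 3.6 -0.3  4.2] w 85.6 q [-0.35  0.5   0.37  1.44 -0.    1.32]
```

Contact is about 5 N, as expected for the moving lid. Continuing.

```bash
python3 -m inch '[[[0,-0.0155,0,0,0,0,1],[0,-0.0155,0.001,0,0,0,1],[0,-0.0155,0.001,0,0,0,1],[0,-0.0155,0.001,0,0,0,1],[0,-0.0155,0.003,0,0,0,1]]]' |grep -E 'pos|force'
python3 -m inch '[[[0,-0.0147,0.005,0,0,0,1],[0,-0.0147,0.006,0,0,0,1],[0,-0.0147,0.006,0,0,0,1],[0,-0.01,0.006,0,0,0,1],[0,0,0,0,0,0,1]]]' |grep -E 'pos|force'
python3 plan.py
python3 - <<'E'
from h import *
b=ctrl.grab_frame('scene')['pixels'][0:200,260:520]
cv2.imwrite('pics/lid2.png',cv2.resize(b,None,fx=2.5,fy=2.5))
E
```

```text
tcp_pos: [574.4, -152.7, 277.8]
wrist_force: [1.6, -0.4, 5.1]
gripper_force: 1.9
tcp_pos: [547.2, -149.8, 265.5]
wrist_force: [0.0, 0.9, 0.0]
gripper_force: 0.1
t 35.65 p [ 547.2 -149.8  265.5] case [ 42.7  -2.  217.3] F [0.  0.9 0. ] w 85.2 q [-0.38  0.36  0.11  1.33 -0.    1.29]
```

View pics/lid2.png

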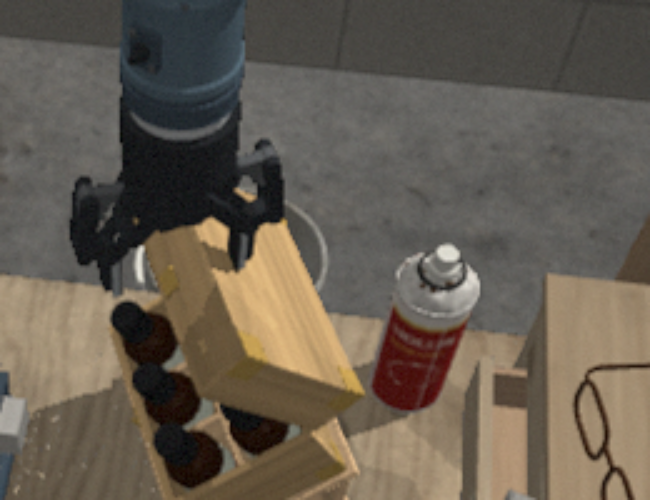

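The lid now leans well over towards the robot, with its edge at about (160,235). I've now viewed 11 pictures, one over the limit, so from here I'll measure from the clouds only. I'll raise the tool, close the jaws and fit the lid angle.

```bash
cat > lid.py <<'E'
from fit import *
from scipy.optimize import minimize_scalar
x=np.load('case.npy');Q=[]
for n in('top','scene'):
    im,P,ok=cloud(n); Q.append(((P[ok]-x[:3])@rot(x[3])))
Q=np.vstack(Q); b=im=None
Q=Q[(np.abs(Q[:,1])<97)&(Q[:,0]>-110)&(Q[:,0]<180)&(Q[:,2]>60)&(Q[:,2]<260)][::3]
f=lambda a:np.minimum(np.abs(sdf(Q,a)),8).sum()
g=np.arange(-.1,2.1,.02);c=[f(a) for a in g];a=g[np.argmin(c)]
r=minimize_scalar(f,bounds=(a-.03,a+.03),method='bounded');print('lid',round(r.x,3),'mean res',round(r.fun/len(Q),2))
E
python3 -m inch '[[[0,0,-0.04,0,0,0,1],[0,0,-0.06,0,0,0,1],[0,0,-0.06,0,0,0,-1],[0,0,0,0,0,0,-1],[0,0,0,0,0,0,-1]]]' 20 |grep -E 'pos|force'
python3 -m inch '[[[0,0,0,0,0,0,-1],[0,0,0,0,0,0,-1],[0,0,0,0,0,0,-1],[0,0,0,0,0,0,-1],[0,0,0,0,0,0,-1]]]' |grep -E 'pos|width|force'
python3 lid.py; python3 plan.py w,575,-152,310,0,-1.571:3
```

```text
tcp_pos: [548.0, -149.9, 344.9]
wrist_force: [0.1, -0.0, -0.6]
gripper_force: 0.0
tcp_pos: [548.2, -150.0, 346.4]
wrist_force: [-0.2, -0.4, -0.5]
grip_width: -0.3
gripper_force: 0.0
lid 1.231 mean res 1.65
t 37.05 p [ 548.2 -150.   346.4] case [ 81.8  -2.2 288.2] F [-0.1 -0.5  1. ] w 0.3 q [-0.38  0.37  0.33  1.54 -0.    1.29]
w,575,-152,310,0,-1.571 3 [ 575. -152.  310.]
   [0.0004, 0.0178, 0.0243, 0.0029, 0.002, -0.0015]
   [0.0004, 0.0179, 0.0243, 0.0029, 0.002, -0.0015]
   [0.0004, 0.0179, 0.0243, 0.0029, 0.002, -0.0015]
```

```bash
python3 -m inch '[[[0,0.03,0.02,0,0,0,-1],[0,0.03,0.03,0,0,0,-1],[0,0,0.032,0,0,0,-1],[0,0,0,0,0,0,-1],[0,0,0,0,0,0,-1]]]' |grep -E 'pos|wrist_force'
python3 -m inch '[[[0,-0.016,0.0175,0,0,0,-1],[0,-0.016,0.0175,0,0,0,-1],[0,-0.016,0.0175,0,0,0,-1],[0,-0.016,0.0175,0,0,0,-1],[0,0,0,0,0,0,-1]]]' |grep -E 'pos|wrist_force'
python3 lid.py
```

```text
tcp_pos: [578.4, -152.9, 305.1]
wrist_force: [-0.0, 0.3, 0.4]
tcp_pos: [545.8, -149.9, 272.0]
wrist_force: [1.4, -0.2, -0.2]
lid 0.945 mean res 1.58
```

The lid follows the tool. Continuing along the arc.

```bash
python3 -m inch '[[[0,-0.012,0.018,0,0,0,-1],[0,-0.012,0.018,0,0,0,-1],[0,-0.012,0.018,0,0,0,-1],[0,-0.012,0.018,0,0,0,-1],[0,0,0,0,0,0,-1]]]' |grep -E 'pos|wrist_force'
python3 -m inch '[[[0,-0.007,0.017,0,0,0,-1],[0,-0.007,0.017,0,0,0,-1],[0,-0.007,0.017,0,0,0,-1],[0,-0.007,0.017,0,0,0,-1],[0,0,0,0,0,0,-1]]]' |grep -E 'pos|wrist_force'
python3 -m inch '[[[0,-0.002,0.016,0,0,0,-1],[0,-0.001,0.016,0,0,0,-1],[0,0,0.01,0,0,0,-1],[0,0,0.008,0,0,0,-1],[0,0,0,0,0,0,-1]]]' |grep -E 'pos|wrist_force'
python3 lid.py
```

```text
tcp_pos: [521.7, -147.2, 233.4]
wrist_force: [0.9, 0.3, -0.7]
tcp_pos: [507.6, -145.8, 199.3]
wrist_force: [-0.4, -0.4, -0.5]
tcp_pos: [507.2, -146.0, 175.0]
wrist_force: [-0.5, 0.0, 0.8]
lid 0.107 mean res 2.45
```

```bash
python3 -m inch '[[[0,0,0.008,0,0,0,-1],[0,0,0.008,0,0,0,-1],[0,0,0.006,0,0,0,-1],[0,0,0,0,0,0,-1],[0,0,0,0,0,0,-1]]]' |grep -E 'pos|wrist_force'
python3 -m inch '[[[0,0,0.004,0,0,0,-1],[0,0,0.002,0,0,0,-1],[0,0,0,0,0,0,-1],[0,0,0,0,0,0,-1],[0,0,0,0,0,0,-1]]]' |grep -E 'pos|wrist_force'
python3 lid.py
```

```text
tcp_pos: [507.0, -146.1, 164.2]
wrist_force: [0.4, 0.8, 0.2]
tcp_pos: [507.1, -146.1, 161.3]
wrist_force: [-0.0, -1.1, -0.6]
lid -0.003 mean res 2.63
```

```bash
python3 -m inch '[[[0,0,0.004,0,0,0,-1],[0,0,0,0,0,0,-1],[0,0,0,0,0,0,-1],[0,0,0,0,0,0,-1],[0,0,0,0,0,0,-1]]]' |grep -E 'pos|wrist_force'
python3 -m inch '[[[0,0,0.003,0,0,0,-1],[0,0,0,0,0,0,-1],[0,0,0,0,0,0,-1],[0,0,0,0,0,0,-1],[0,0,0,0,0,0,-1]]]' |grep -E 'pos|wrist_force'
python3 lid.py
```

```text
tcp_pos: [507.3, -146.2, 160.5]
wrist_force: [-2.2, 0.7, 8.6]
tcp_pos: [507.5, -146.2, 160.3]
wrist_force: [-5.0, 1.7, 14.2]
lid -0.004 mean res 2.65
```

The lid is hard on its stop. I'll back the tool away, check, and hand in.

```bash
python3 -m inch '[[[0,0,-0.02,0,0,0,-1],[0,0,-0.06,0,0,0,-1],[0,0,-0.1,0,0,0,-1],[0,0,-0.1,0,0,0,-1],[0,0,0,0,0,0,-1]]]' |grep -E 'time|pos|wrist_force'
python3 -m inch '[[[0,0,0,0,0,0,-1],[0,0,0,0,0,0,-1],[0,0,0,0,0,0,-1],[0,0,0,0,0,0,-1],[0,0,0,0,0,0,-1]]]' |grep -E 'time|wrist_force'
python3 lid.py
python3 -c "
from cell import ctrl
print(ctrl.sign_off())"
```

```text
time_s: 43.7
tcp_pos: [509.3, -147.0, 302.3]
wrist_force: [-0.2, -0.2, -0.4]
time_s: 44.32
wrist_force: [0.4, -0.5, -1.0]
lid -0.005 mean res 1.29
the job is handed in; nothing more can be done
None
```

Both bottles are seated in the two free cells, the lid measures fully shut (about 0 rad), and I handed the job in at 44 s of 69; the hand-in reported no verdict, and I viewed 11 pictures, one over the limit of 10.

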